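Start the second saddle screw with the nut driver

TASK

The tube saddle on the strut in the yellow vise is held by one screw only. With the amber nut driver from the wooden rack, start the second self-tapping screw that stands in its pilot hole: seat the socket on its hex head, push down firmly (without brute force) while turning clockwise until it has cut its way in by at least one full turn, then stand the driver back upright in its empty hole in the rack. Do not touch the screw with the gripper itself, and leave the other drivers, the hammer and the tube union where they are.

Things in the scene. Friction and masses are not known exactly. Their poses are not given: they have to be found in the camera images.
- driver_grip (a point): amber-handled nut driver, 160 g, 140 mm long, upright in one of the rack's three holes, socket down. Point: on its axis, mid-grip, 98 mm above the socket's mouth, 42 mm below the handle's top. Handle round, 30 mm across, 59 to 137 mm above the mouth; shank 10 mm across. z up along the axis; two opposite flats of the hexagonal socket face +x and -x of this frame.
- driver_mouth (a point): centre of the open lower end of the amber driver's socket (98 mm below driver_grip along its axis); same axes. Socket 22 mm across outside; opening 13.8 mm across flats, 10 mm deep, its edge bevelled by 1 mm.
- screw_head (a point): top centre of the screw to be started: steel, hex head 13 mm across flats, 8 mm high (top 2 mm chamfered), on a dark washer 22 mm across. z up; two opposite hex flats face +x and -x of this frame. A seated socket rests its mouth on the washer, 8 mm below this point; on a hex out of line it stays about 6 mm higher until turned into line (the pattern repeats every 60 degrees).
- screw: the same screw; origin on its axis at the washer's upper face, 8 mm below the top of the head (it goes down with the screw but does not turn with it). It stands upright, point down, in its pilot hole, the head's top about 31 mm above the strut, and cannot tip over; turned without a push it just spins in place.
- thread (a joint): angle (rad) the screw has turned while cutting into the metal: 0 at the start, 6.28 one full turn, 2.1 mm down per turn, growing clockwise from above. It grows only while the screw is turned clockwise AND pushed down hard enough: below 9 to 13 N (as friction varies) it slips and spins idly, 16 to 22 N works well; the push must follow the sinking head. Cutting takes 0.07 N m. Turned back under a push it backs out.
- vise: yellow machine vise fixed to the bench, 135 x 175 mm, holding a bright strut 41 mm wide, 220 mm long along x, top 76 mm above the bench. A 12 mm tube with a needle valve (teal knob 98 mm to +y, 126 mm high) crosses it along y under a steel saddle. Origin: on the bench under the crossing. The screw to be started is on the ear at x = +28 mm; the one on the -x ear is home already.
- rack: fixed wooden block 215 (x) x 66 (y) x 45 mm high; origin at the centre of its underside. Three round upright holes, 28 mm across, 38 mm deep, with chamfered mouths, in a row along x at -68, 0 and +68 mm, each holding one driver.
- slot0 (a point): centre of the floor of the rack's hole at -68 mm, 7 mm above the bench (38 mm below the hole's mouth)
- slot1 (a point): centre of the floor of the rack's middle hole, 7 mm above the bench
- slot2 (a point): centre of the floor of the rack's hole at +68 mm, 7 mm above the bench
- driver_red_mid (a point): middle (70 mm above its lower end) of another driver of the same size, red handle, standing in the rack; not to be used
- driver_blue_mid (a point): middle (70 mm above its lower end) of another driver of the same size, blue handle, standing in the rack; not to be used
- hammer: hammer, 280 mm long, wooden handle, lying across the bench beyond the work; to be left alone
- union_mid (a point): centre of a steel tube union, 58 mm long, 19 mm thick, lying on the bench between vise and rack; to be left alone
Things that resemble listed ones, but are neither listed nor needed, are in the scene too. What is shaped like the part that bears driver_grip but black or pink is not meant. Leave any purple look-alike of the vise alone.

How it is judged:
By the outcome, as a careful person would: the job done as asked, in the order asked, and still so for the second after the job is handed in, with the robot touching nothing.
It also fails if it takes over 69 s, if anything falls off the work surface, if the arm or the gripper's body presses on something with over 40 N, if the wrist force passes 120 N, or if a joint passes its speed limit or range.

ROBOT

A 6-joint arm with a two-finger parallel gripper is mounted at the origin on the work surface. World frame = base frame: x ahead of the robot, y to its left, z up, the work surface at z = 0. Lengths are in m, angles in degrees, forces in N, time in s.
With the tool pointing down it reaches from about 0.35 to 0.875 m from the base axis. Payload 4.2 kg.
Tool frame: the origin (TCP) lies on the front face of the gripper's body, between the roots of the fingers; the fingertips stand finger_overhang ahead of it and the grasp point (between the pads) lies 51 mm ahead of it (finger_overhang is the distance from the TCP to the fingertips, in m); z points along the fingers, y is the line along which they close (so a half turn about z gives the same grasp; the last joint's range is limited). The gripper opens to 87 mm and grips with 3 to 60 N. Pads are 19 mm wide; open, the fingers measure 117 mm over their backs; the gripper's body (75 mm by 190 mm) begins 51 mm behind the grasp point.
Start: joints at [-52.047, 22.042, 0.453, 0, -68.411, -14.817], TCP at [0.246, -0.575, 0.292] pointing down, gripper open.
Joint ranges: [-179.83, 179.83], [-69.29, 118.12], [-61.27, 80.66], [-181.25, 117.63], [-171.15, -9.14], [-177.46, 177.46]. Speed limits (degrees/s): [159.86, 159.86, 180, 180, 180, 180].

INTERFACE

Orientations are given as a 3x3 rotation matrix whose columns are the frame's x, y, z axes.
In Python, from station import sense, capture, camera_model, finish_job, finger_overhang gives the robot as it stands. The module is installed in compiled form; this text tells all that it offers.
- The arm moves only by the tool jog_arm, never from a script. Its argument "rows" is a list that holds one entry, the list of rows, each a list of 4 numbers: the shift along the tool's x, y, z in m, then the turn about the tool's z in rad. A call has 1 to 20 rows; each row shifts and turns the commanded pose from where the row before left it, along the tool's axes as they then stand; what a row does not reach is not made up. A row lasts 1/8 s, in which the tool goes at most 62.5 mm and 10.7 degrees, less where a joint would pass 70% of its speed; a pose out of reach is approached as far as the arm can. A call is refused whole if a number of a shift passes 0.0625 or a number of a turn 0.188, either way. A call with a gripper value outside its range is refused whole. "claw" is the opening, from 0 (shut) to 1 (fully open), set as the call begins (left out, the last holds). The fingers move at their own pace and stop on an object; the grip force is fixed at half the most. Time passes only in rows, so rows that do not move let the fingers close. It gives the time, the measured TCP pose, the force, the opening and the grip force at its end, in the units of the state.
- sense(): the state, without advancing time (a new reading comes with each control period).
- capture(name): name is "side" or "top"; returns the picture (420x560x3 uint8, red, green, blue); there is no depth.
- camera_model(name): a dict with "fovy" (degrees; the focal length in pixels is half the picture's height over the tangent of half this angle, whatever the lens; pixels are square), "cx", "cy" (the principal point, pixels), "eye" and "rotation" of the camera in the world. Camera axes: x right, y down, z forward; pixel columns grow to the right and rows downward; lengths in m; the calibration is good to about 2 mm. A picture is of the moment at which its call begins. camera_model takes no time and is no camera call.
- finish_job(): hands the job in; it is judged then, once.
The state is a dict: "time_s": time; "joints": joint angles; "joint_velocities": joint speeds; "effort": joint torques, N m; "tcp_pos": TCP position; "ee_rot": TCP orientation; "wrist_force": force on the tool from outside, world axes, zero at the start; "moment": the same for the moment, N m; "gripper_width": opening from 0.0 (shut) to 1.0 (fully open); "gripper_force": force on a finger pad.
Only numpy, scipy, OpenCV 4.12 (cv2) and the standard library are available. Lean on these libraries where they do the work, as an engineer would, in place of code of your own. Each camera call takes 0.05 s, during which the arm holds its last target. There are 200 camera calls.

## Working session

There is one attempt and no reset: what is moved stays moved. The work goes in short steps, Python scripts to look and compute and a tool call to move; the robot and the scene stay as the last step left them, time stands still between calls to the robot, and variables do not carry over. Pictures are saved under pics/ and viewed, at most 13 in all, crops included, and the job is handed in when it is done.

Besides the shell and the picture viewer there is one more tool, called after "Emit:" as a command line: name --argument value ..., lists and objects as JSON in quotes. jog_arm: Moves the arm, as the interface text tells. Its arguments: {"type":"object","properties":{"rows":{"type":"array"},"claw":{"type":"number"}},"required":["rows"]}

```bash
mkdir -p pics
python3 - <<'E'
from station import *
import cv2
for n in("side","top"):
    im=capture(n); cv2.imwrite(f"pics/{n}0.png",im[:,:,::-1]); print(n,camera_model(n))
print(finger_overhang, sense())
E
```

```text
side {'fovy': 54.05904385782221, 'cx': 280.4706032246107, 'cy': 210.08674030046222, 'eye': array([ 0.49505421, -0.57421857,  0.73349736]), 'rotation': array([[ 0.98449167, -0.1143902 ,  0.13300764],
       [-0.17523781, -0.67683313,  0.71497456],
       [ 0.00823789, -0.72719447, -0.68638207]])}
top {'fovy': 57.12975351522586, 'cx': 282.9314741255664, 'cy': 206.95944293790274, 'eye': array([0.50676002, 0.08841367, 0.98349066]), 'rotation': array([[-0.00770969, -0.99556247,  0.09378667],
       [-0.99994858,  0.00829344,  0.00583609],
       [-0.00658801, -0.09373685, -0.99557521]])}
0.0697 {'time_s': 0.1, 'joints': array([-5.20461295e+01,  2.20868422e+01,  3.87645022e-01, -2.56731944e-02,
       -6.84118722e+01, -1.48187326e+01]), 'joint_velocities': array([-0.01730902, -0.13680886,  0.17956496,  0.11424433,  0.06465602,
        0.02502222]), 'effort': array([-4.32967754e-04, -3.91690922e+01,  1.87934375e+01,  4.23187897e+00,
        1.34206947e-02, -8.02879845e-05]), 'tcp_pos': array([ 0.24544847, -0.57434725,  0.29126306]), 'ee_rot': array([[-9.19645596e-01, -3.92748306e-01, -8.63693218e-04],
       [-3.92749245e-01,  9.19643869e-01,  1.78476355e-03],
       [ 9.33273093e-05,  1.98056480e-03, -9.99998034e-01]]), 'wrist_force': array([-0.32894384, -0.72432136, -0.55269818]), 'moment': array([-0.0267001 , -0.00214331, -0.02994857]), 'gripper_force': 0.0, 'gripper_width': 0.9996432514010045}
```

View pics/side0.png

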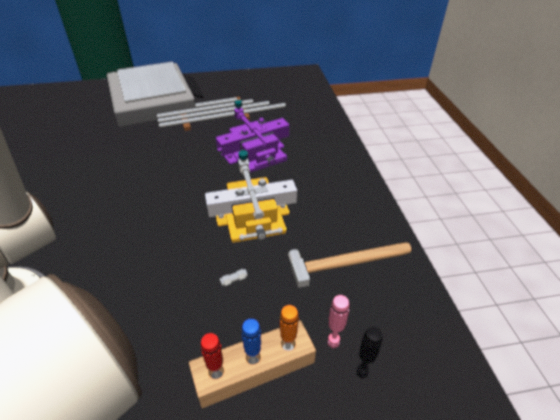

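View pics/top0.png

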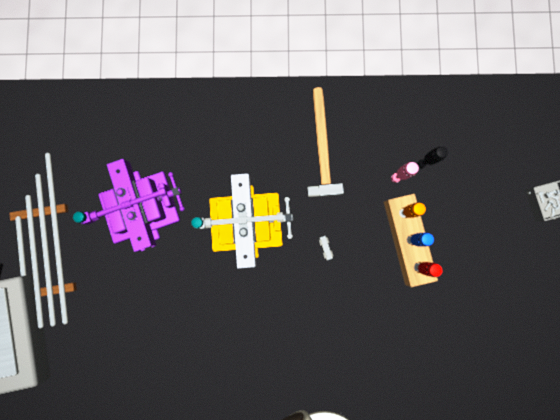

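The top view shows the amber driver at about (415,209), with blue at (427,239) and red at (436,270). The yellow vise has its strut at about (243,220), and the two screws are near (242,208) and (242,236). In the side view, amber is at (289,325) and the strut at about (250,195). Next I'll zoom in and take colour measurements.

```bash
cat > h.py <<'E'
from station import *
import numpy as np, cv2
def cam(n):
    c=camera_model(n); h=210/np.tan(np.radians(c['fovy']/2)); return c,h
def ray(n,u,v):
    c,f=cam(n); d=c['rotation']@np.array([(u-c['cx'])/f,(v-c['cy'])/f,1]); return c['eye'],d/np.linalg.norm(d)
def plane(n,u,v,z):
    e,d=ray(n,u,v); return e+d*(z-e[2])/d[2]
def tri(uvs,uvt):
    e1,d1=ray("side",*uvs); e2,d2=ray("top",*uvt)
    A=np.c_[d1,-d2]; s=np.linalg.lstsq(A,e2-e1,rcond=None)[0]
    p,q=e1+d1*s[0],e2+d2*s[1]; return (p+q)/2,np.linalg.norm(p-q)
def proj(n,p):
    c,f=cam(n); q=c['rotation'].T@(np.array(p)-c['eye']); return q[:2]/q[2]*f+[c['cx'],c['cy']]
def crop(im,u,v,w,h,s): 
    return cv2.resize(im[v:v+h,u:u+w],None,fx=s,fy=s,interpolation=cv2.INTER_CUBIC)
E
python3 - <<'E'
from h import *
s=cv2.imread("pics/side0.png");t=cv2.imread("pics/top0.png")
a=np.hstack([crop(s,200,150,100,75,4),crop(t,195,165,100,75,4)])
b=np.hstack([crop(s,185,295,133,100,3),crop(t,375,187,133,100,3)])
cv2.imwrite("pics/c1.png",np.vstack([a,cv2.resize(b,(800,300))]))
hs=cv2.cvtColor(t,cv2.COLOR_BGR2HSV);hS=cv2.cvtColor(s,cv2.COLOR_BGR2HSV)
for nm,lo,hi in(("amber",5,15),("blue",100,120),("red",0,4),("yellow",20,30)):
    for n,H,box in(("top",hs,(375,185,460,290)),("side",hS,(190,290,320,390))):
        m=cv2.inRange(H,(lo,180,90),(hi,255,255)); 
        k=np.zeros_like(m); x0,y0,x1,y1=box
        if nm=="yellow": k[:]=1
        else: k[y0:y1,x0:x1]=1
        N,_,st,c=cv2.connectedComponentsWithStats(m*k)
        i=1+np.argmax(st[1:,4]); print(nm,n,st[i],c[i], plane(n,*c[i],.12).round(4))
m=cv2.inRange(hs,(0,0,150),(180,60,255))[165:275,225:262]
N,l,st,c=cv2.connectedComponentsWithStats(m);print(st[1:],c[1:])
E
```

```text
amber top [403 203  18  14 111] [409.47747748 210.7027027 ] [ 0.5773 -0.1901  0.12  ]
amber side [280 305  18  37 418] [288.29665072 325.5       ] [ 0.5775 -0.2145  0.12  ]
blue top [417 233  17  13 151] [426.2384106  239.09933775] [ 0.5136 -0.2249  0.12  ]
blue side [242 319  18  36 469] [251.02985075 335.76759062] [ 0.5137 -0.2227  0.12  ]
red top [423 263  20  14 185] [433.68108108 269.38378378] [ 0.4468 -0.2385  0.12  ]
red side [201 333  21  37 538] [211.2936803 350.4535316] [ 0.4482 -0.2375  0.12  ]
yellow top [255 221  28  37 708] [267.37288136 235.13841808] [0.5252 0.1287 0.12  ]
yellow side [ 217  200   72   42 1385] [252.85054152 218.44909747] [0.5516 0.0491 0.12  ]
[[   0    8   37   96 1787]] [[17.52881925 55.51259093]]
```

View pics/c1.png

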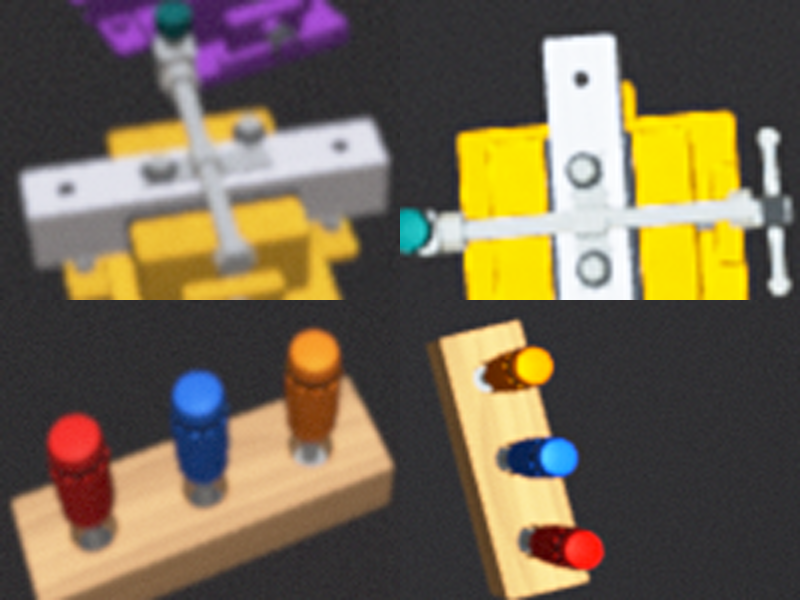

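The crops show both screw heads clearly. In the top view the +x head is at about (240.4,206.6), and in the side view at about (261.8,181.1). The handle-top discs also show up well. I'll triangulate these.

Run:
```python
from h import *
im={n:cv2.imread(f"pics/{n}0.png") for n in("side","top")}
# bright top discs: refine by brightness mask (V high)
pts={"amber":((289.2,310.3),(419.2,208.7)),"blue":((250.8,325.6),(427.2,239)),"red":((209.8,340.5),(435.6,269.8)),"scr":((261.8,181.1),(240.4,206.6)),"home":((239,191.4),(242.9,231.4))}
for k,(s,t) in pts.items():
    z=.147 if k in("amber","blue","red") else (.107 if k=="scr" else .09)
    p,e=tri(s,t); print(k,p.round(4),round(e,4),"side",plane("side",*s,z).round(4),"top",plane("top",*t,z).round(4))
H=cv2.cvtColor(im["top"],cv2.COLOR_BGR2HSV)
m=cv2.inRange(H,(0,0,150),(180,60,255)); 
L=[]
for v in list(range(180,203))+list(range(240,262)):
    u=np.nonzero(m[v,225:262])[0]+225; L.append(plane("top",u.mean(),v,.076)[:2])
L=np.array(L); c=np.polyfit(L[:,0],L[:,1],1); print("strut yaw",np.degrees(np.arctan(c[0])),c)
# pink, black position
m=cv2.inRange(H,(150,60,80),(179,255,255)); k=np.argwhere(m[140:200,370:430]); print("pink",(k.mean(0)+[140,370])[::-1], plane("top",*(k.mean(0)+[140,370])[::-1],.1))
```

```text
amber [ 0.58   -0.2028  0.1468] 0.0014 side [ 0.5807 -0.2029  0.147 ] top [ 0.5793 -0.2027  0.147 ]
blue [ 0.5142 -0.2184  0.1438] 0.0013 side [ 0.5148 -0.2203  0.147 ] top [ 0.5136 -0.2172  0.147 ]
red [ 0.4481 -0.2335  0.1439] 0.0011 side [ 0.4489 -0.2353  0.147 ] top [ 0.4478 -0.2323  0.147 ]
scr [0.5911 0.1913 0.1022] 0.0006 side [0.5901 0.1854 0.107 ] top [0.591  0.1907 0.107 ]
home [0.5346 0.1878 0.0804] 0.0012 side [0.5334 0.1767 0.09  ] top [0.5349 0.1867 0.09  ]
strut yaw 4.12737016703531 [0.07216106 0.14861744]
pink [402.70833333 173.11363636] [ 0.66637491 -0.18429249  0.1       ]
```

Emit:
jog_arm --rows '[[[-0.0454,0.021,0,0],[-0.0454,0.021,0,0],[-0.0454,0.021,0,0],[-0.0454,0.021,0,0],[-0.0454,0.021,0,0],[-0.0454,0.021,0,0],[-0.0454,0.021,0,0],[-0.0454,0.021,0,0],[-0.0454,0.021,0,0],[-0.0454,0.021,0,0],[0,0,0,-0.185],[0,0,0,-0.185],[0,0,0,-0.185],[0,0,0,-0.185],[0,0,0,-0.185],[0,0,0,-0.185],[0,0,0,-0.185],[0,0,0,-0.185],[0,0,0,-0.185],[0,0,0,-0.185]]]'

```text
time_s: 2.6
tcp_pos: [0.5803, -0.2031, 0.2916]
ee_rot: [[0.636, -0.772, -0.001], [-0.772, -0.636, 0.0], [-0.001, 0.001, -1.0]]
wrist_force: [-0.7, 0.4, -1.1]
gripper_width: 1.0
gripper_force: 0.0
```

Emit:
jog_arm --rows '[[[0,0,0,-0.185],[0,0,0,-0.185],[0,0,0,-0.185],[0,0,0,-0.185],[0,0,0,-0.185],[0,0,0,-0.185],[0,0,0,0]]]'

```text
time_s: 3.48
tcp_pos: [0.5804, -0.2032, 0.2917]
ee_rot: [[0.976, 0.218, -0.001], [0.218, -0.976, 0.0], [-0.001, -0.001, -1.0]]
wrist_force: [0.2, -0.4, -0.5]
gripper_width: 1.002
gripper_force: 0.0
```

```bash
cat >> h.py <<'E'
def st():
    s=sense(); R=s['ee_rot']; print("t",round(s['time_s'],2),"j",s['joints'].round(1),"tcp",s['tcp_pos'].round(4),"yaw",np.degrees(np.arctan2(R[1,0],R[0,0])).round(2),"z",R[:,2].round(4),"F",s['wrist_force'].round(2),"M",s['moment'].round(3),"g",round(s['gripper_width'],3),round(s['gripper_force'],1)); return s
def to(p):
    s=sense(); print("tool shift",(s['ee_rot'].T@(np.array(p)-s['tcp_pos'])).round(4))
E
python3 - <<'E'
from h import *
st(); to([.580,-.2028,.156])
E
```

```text
t 3.48 j [ -4.2  21.1  -1.1  -0.  -67.9 106.8] tcp [ 0.5804 -0.2032  0.2917] yaw 12.6 z [-1.1e-03  3.0e-04 -1.0e+00] F [ 0.18 -0.45 -0.46] M [-0.07   0.124 -0.055] g 1.002 0.0
tool shift [-1.000e-04 -3.000e-04  1.357e-01]
```

Emit:
jog_arm --rows '[[[0,0,0.03,0],[0,0,0.03,0],[0,0,0.03,0],[0,0,0.025,0],[0,0,0.0205,0],[0,0,0,0]]]'

```text
time_s: 4.22
tcp_pos: [0.5795, -0.2031, 0.1548]
ee_rot: [[0.976, 0.218, -0.005], [0.218, -0.976, 0.001], [-0.004, -0.002, -1.0]]
wrist_force: [-0.2, 0.0, 0.1]
gripper_width: 0.997
gripper_force: 0.0
```

Emit:
jog_arm --rows '[[[0,0,0,0],[0,0,0,0],[0,0,0,0],[0,0,0,0],[0,0,0,0],[0,0,0,0]]]' --claw 0.0

```text
time_s: 4.97
tcp_pos: [0.5805, -0.2032, 0.1568]
ee_rot: [[0.975, 0.22, -0.0], [0.22, -0.975, 0.0], [-0.0, -0.0, -1.0]]
wrist_force: [0.1, 0.0, 0.6]
gripper_width: 0.403
gripper_force: 0.0
```

Run:
```python
from h import *
st(); im=capture("side"); cv2.imwrite("pics/c2.png",crop(im[:,:,::-1],185,230,160,120,5))
```

```text
t 4.97 j [ -4.2  28.1 -10.9  -0.  -51.  107. ] tcp [ 0.5805 -0.2032  0.1568] yaw 12.73 z [-0.  0. -1.] F [0.15 0.01 0.63] M [-0.071  0.115 -0.007] g 0.403 0.0
```

View pics/c2.png

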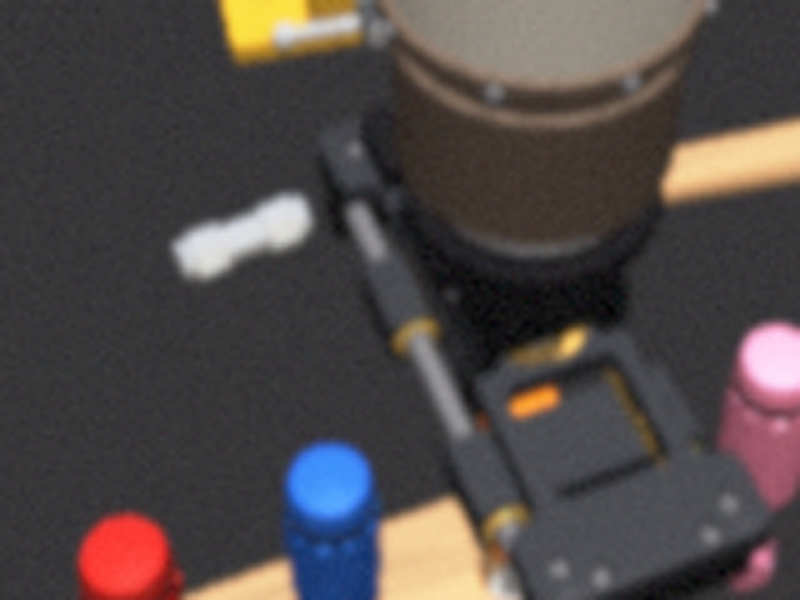

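The gripper straddles the amber handle (visible at about (540,395) in the crop), and blue, red and pink are undisturbed. The fingers are still closing, so I'll wait and then lift.

Emit:
jog_arm --rows '[[[0,0,0,0],[0,0,0,0],[0,0,0,0],[0,0,0,0]]]'

```text
time_s: 5.52
tcp_pos: [0.5806, -0.2032, 0.1567]
ee_rot: [[0.975, 0.22, -0.0], [0.22, -0.975, 0.0], [-0.0, -0.0, -1.0]]
wrist_force: [1.1, -0.4, 0.3]
gripper_width: 0.341
gripper_force: 30.0
```

Run:
```python
from h import *
st()
```

```text
t 5.53 j [ -4.2  28.1 -10.9  -0.  -51.  107. ] tcp [ 0.5806 -0.2032  0.1567] yaw 12.73 z [-0.  0. -1.] F [ 1.06 -0.39  0.33] M [-0.143  0.113 -0.028] g 0.341 30.0
```

Emit:
jog_arm --rows '[[[0,0,-0.012,0],[0,0,-0.03,0],[0,0,-0.03,0],[0,0,-0.03,0],[0,0,-0.03,0],[0.0097,-0.0382,0,0],[0.0097,-0.0382,0,0],[0.0097,-0.0382,0,0],[0.0097,-0.0382,0,0],[0.0097,-0.0382,0,0],[0.0097,-0.0382,0,0],[0.0097,-0.0382,0,0],[0.0097,-0.0382,0,0],[0.0097,-0.0382,0,0],[0.0097,-0.0382,0,0],[0,0,0,-0.175],[0,0,0,-0.175],[0,0,0,-0.175],[0,0,0,-0.175],[0,0,0,-0.175]]]'

```text
time_s: 8.02
tcp_pos: [0.5907, 0.1907, 0.2891]
ee_rot: [[0.451, 0.893, -0.0], [0.893, -0.451, 0.0], [-0.0, -0.0, -1.0]]
wrist_force: [-0.6, 0.4, -1.8]
gripper_width: 0.338
gripper_force: 30.0
```

Emit:
jog_arm --rows '[[[0,0,0.005,-0.175],[0,0,0.005,-0.175],[0,0,0,-0.175],[0,0,0,-0.175],[0,0,0,0],[0,0,0,0]]]'

```text
time_s: 8.78
tcp_pos: [0.5909, 0.1907, 0.279]
ee_rot: [[-0.222, 0.975, 0.0], [0.975, 0.222, 0.0], [0.0, 0.0, -1.0]]
wrist_force: [0.1, -1.2, -2.0]
gripper_width: 0.337
gripper_force: 30.0
```

Run:
```python
from h import *
st(); to([.591,.191,.275])
s=capture("side")[:,:,::-1]; t=capture("top")[:,:,::-1]
cv2.imwrite("pics/side3.png",s);cv2.imwrite("pics/top3.png",t)
cv2.imwrite("pics/c3.png",np.hstack([crop(s,215,110,80,120,5),crop(t,195,150,80,120,5)]))
```

```text
t 8.78 j [ 32.8  22.2  -1.3  -0.  -66.5 160. ] tcp [0.5909 0.1907 0.279 ] yaw 102.83 z [ 0.e+00  2.e-04 -1.e+00] F [ 0.08 -1.23 -2.04] M [-0.18  -0.002 -0.007] g 0.337 30.0
tool shift [0.0002 0.0002 0.004 ]
```

View pics/c3.png

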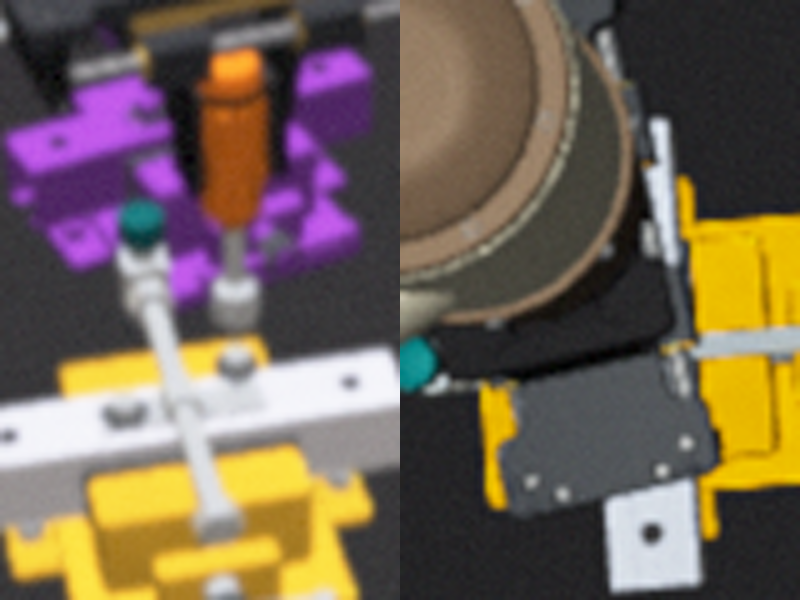

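The side crop shows the socket hanging right above the screw head, both at column ~236. The mouth is at row ~312 and the head at ~358. I'll check that against projection.

Run:
```python
from h import *
s=sense(); p=s['tcp_pos']
print("mouth pred",proj("side",[p[0],p[1],p[2]-.1497]),"head .107",proj("side",[.591,.191,.107]),"per +1cm y",proj("side",[.591,.201,.107]),"+1cm x",proj("side",[.601,.191,.107]),"washer",proj("side",[.591,.191,.099]))
s=cv2.imread("pics/side3.png"); cv2.imwrite("pics/c4.png",crop(s,245,150,36,45,13))
```

```text
mouth pred [261.61642462 172.38486927] head .107 [261.84217567 179.60027118] per +1cm y [261.2522975  177.02461086] +1cm x [265.95546931 179.16615168] washer [261.91768691 182.17420738]
```

View pics/c4.png

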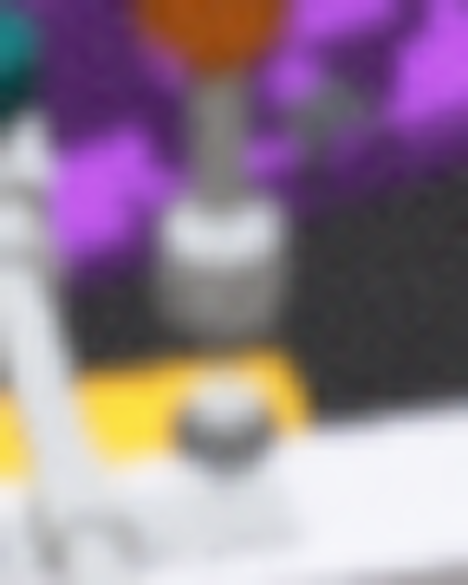

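Emit:
jog_arm --rows '[[[0,0,0.008,0],[0,0,0.008,0],[0,0,0.003,0],[0,0,0.002,0],[0,0,0.002,0],[0,0,0.001,0],[0,0,0,0]]]'

```text
time_s: 9.75
tcp_pos: [0.591, 0.1908, 0.2548]
ee_rot: [[-0.224, 0.974, 0.0], [0.974, 0.224, 0.0], [0.0, 0.0, -1.0]]
wrist_force: [0.6, -0.9, -1.7]
gripper_width: 0.337
gripper_force: 30.0
```

Run:
```python
from h import *
st()
```

```text
t 9.75 j [ 32.8  23.2  -3.3  -0.  -63.5 160.2] tcp [0.591  0.1908 0.2548] yaw 102.97 z [ 1.e-04  1.e-04 -1.e+00] F [ 0.57 -0.92 -1.69] M [-0.118  0.06   0.031] g 0.337 30.0
```

Emit:
jog_arm --rows '[[[0,0,0.001,0],[0,0,0.001,0],[0,0,0,0],[0,0,0,0]]]'

```text
time_s: 10.25
tcp_pos: [0.5912, 0.1908, 0.2536]
ee_rot: [[-0.225, 0.974, 0.001], [0.974, 0.225, 0.0], [0.0, 0.001, -1.0]]
wrist_force: [-0.9, 0.9, 3.5]
gripper_width: 0.338
gripper_force: 30.0
```

Emit:
jog_arm --rows '[[[0,0,0.001,0],[0,0,0.001,0],[0,0,0,0],[0,0,0,0]]]'

```text
time_s: 10.75
tcp_pos: [0.5913, 0.1908, 0.2528]
ee_rot: [[-0.225, 0.974, 0.002], [0.974, 0.225, 0.0], [-0.0, 0.002, -1.0]]
wrist_force: [-3.1, -0.9, 8.9]
gripper_width: 0.337
gripper_force: 30.0
```

Emit:
jog_arm --rows '[[[0,-0.0006,0,0.1],[0,0,0,0.15],[0,0,0,0.15],[0,0,0,0.15]]]'

```text
time_s: 11.25
tcp_pos: [0.5908, 0.1908, 0.2528]
ee_rot: [[0.322, 0.947, 0.002], [0.947, -0.322, 0.001], [0.001, 0.002, -1.0]]
wrist_force: [-2.8, -0.1, 9.0]
gripper_width: 0.343
gripper_force: 30.0
```

Emit:
jog_arm --rows '[[[0,0,0.0005,0.15],[0,0,0,0.15],[0,0,0,0.15],[0,0,0,0]]]'

```text
time_s: 11.75
tcp_pos: [0.5909, 0.1912, 0.2507]
ee_rot: [[0.697, 0.717, 0.002], [0.717, -0.697, 0.001], [0.002, 0.0, -1.0]]
wrist_force: [-0.3, 2.2, 4.1]
gripper_width: 0.339
gripper_force: 30.0
```

Run:
```python
from h import *
st()
```

```text
t 11.75 j [ 32.8  23.4  -3.7  -0.  -62.8 103. ] tcp [0.5909 0.1912 0.2507] yaw 45.79 z [ 0.0019  0.0015 -1.    ] F [-0.28  2.22  4.09] M [0.45  0.259 0.003] g 0.339 30.0
```

Emit:
jog_arm --rows '[[[0,0,0.001,0],[0,0,0.001,0],[0,0,0.001,0],[0,0,0,0]]]'

```text
time_s: 12.25
tcp_pos: [0.5909, 0.1912, 0.2488]
ee_rot: [[0.697, 0.717, 0.003], [0.717, -0.697, 0.001], [0.003, 0.001, -1.0]]
wrist_force: [-1.5, 2.6, 7.0]
gripper_width: 0.339
gripper_force: 30.0
```

Emit:
jog_arm --rows '[[[0,0,0.001,0.0],[0,0,0.001,0.0],[0,0,0,0],[0,0,0,0]]]'

```text
time_s: 12.75
tcp_pos: [0.591, 0.1913, 0.2485]
ee_rot: [[0.696, 0.718, 0.004], [0.718, -0.696, 0.002], [0.004, 0.002, -1.0]]
wrist_force: [-4.2, 2.3, 13.0]
gripper_width: 0.34
gripper_force: 30.0
```

Emit:
jog_arm --rows '[[[0,-0.0005,0.0012,0.08],[0,0,0,0.12],[0,0,0,0.12],[0,0,0,0.12]]]'

```text
time_s: 13.25
tcp_pos: [0.5911, 0.1913, 0.2483]
ee_rot: [[0.937, 0.349, 0.005], [0.349, -0.937, 0.001], [0.005, 0.001, -1.0]]
wrist_force: [-2.8, 1.1, 15.5]
gripper_width: 0.338
gripper_force: 30.0
```

Run:
```python
from h import *
st()
```

```text
t 13.25 j [ 32.9  23.4  -4.    0.1 -62.3  77.5] tcp [0.5911 0.1913 0.2483] yaw 20.46 z [ 0.0054  0.001  -1.    ] F [-2.79  1.15 15.46] M [0.12  1.442 0.013] g 0.338 30.0
```

Emit:
jog_arm --rows '[[[0,-0.0003,0.0006,0.14],[0,0,0.0001,0.14],[0,0,0,0.14],[0,0,0,0.14],[0,0,0,0.14],[0,0,0,0.14]]]'

```text
time_s: 14.0
tcp_pos: [0.5911, 0.1909, 0.2479]
ee_rot: [[0.885, -0.465, 0.005], [-0.465, -0.885, -0.0], [0.005, -0.002, -1.0]]
wrist_force: [-2.9, -1.0, 17.2]
gripper_width: 0.337
gripper_force: 30.0
```

Run:
```python
from h import *
st()
s=capture("side")[:,:,::-1]
cv2.imwrite("pics/c5.png",crop(s,235,125,60,75,8))
```

```text
t 14.0 j [ 32.9  23.4  -4.1   0.2 -62.3  29.3] tcp [0.5911 0.1909 0.2479] yaw -27.71 z [ 5.4e-03 -4.0e-04 -1.0e+00] F [-2.89 -0.99 17.16] M [-0.418  1.491  0.032] g 0.337 30.0
```

View pics/c5.png

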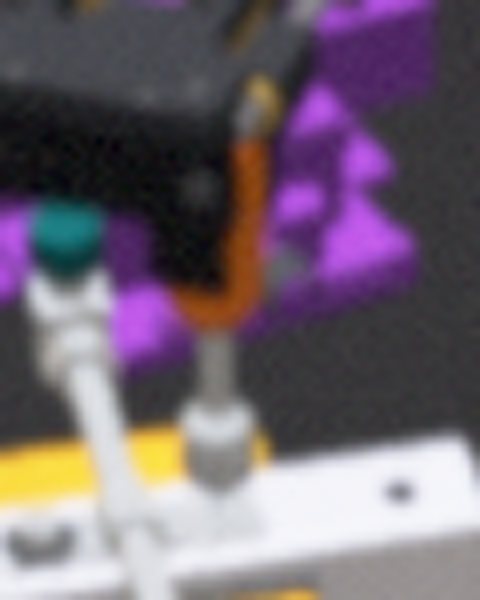

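The socket fully covers the hex head (socket at about (218,440) in the crop), and z is sinking as it turns, so it is seated and cutting. I'll keep turning.

Emit:
jog_arm --rows '[[[0,0,0.0003,0.17],[0,0,0.0001,0.17],[0,0,0.0001,0.17],[0,0,0,0.17],[0,0,0.0001,0.17],[0,0,0,0.17],[0,0,0.0001,0.17],[0,0,0.0001,0.17],[0,0,0,0.17]]]'

```text
time_s: 15.18
tcp_pos: [0.5906, 0.1908, 0.2474]
ee_rot: [[-0.429, -0.903, 0.004], [-0.903, 0.429, -0.001], [-0.001, -0.004, -1.0]]
wrist_force: [-4.8, -1.7, 18.0]
gripper_width: 0.337
gripper_force: 30.0
```

Emit:
jog_arm --rows '[[[0,0,0.0001,0.17],[0,0,0,0.17],[0,0,0.0001,0.17],[0,0,0,0.17],[0,0,0.0001,0.17],[0,0,0,0.17],[0,0,0.0001,0.17],[0,0,0,0.17],[0,0,0.0001,0.17],[0,0,0,0.17]]]'

```text
time_s: 16.42
tcp_pos: [0.5905, 0.1911, 0.2468]
ee_rot: [[-0.84, 0.542, 0.004], [0.542, 0.84, -0.0], [-0.003, 0.002, -1.0]]
wrist_force: [-5.3, -0.9, 18.9]
gripper_width: 0.34
gripper_force: 30.0
```

Run:
```python
from h import *
st()
```

```text
t 16.43 j [  32.9   23.5   -4.2    0.2  -62.2 -155.8] tcp [0.5905 0.1911 0.2468] yaw 147.17 z [ 4.e-03 -2.e-04 -1.e+00] F [-5.26 -0.94 18.92] M [-0.02   2.063  0.044] g 0.34 30.0
```

Emit:
jog_arm --rows '[[[0,0,-0.004,-0.03],[0,0,-0.005,0],[0,0,-0.005,0],[0,0,-0.006,0],[0,0,0,-0.175],[0,0,0,-0.175],[0,0,0,-0.175],[0,0,0,-0.175],[0,0,0,-0.175],[0,0,0,-0.175],[0,0,0,-0.175],[0,0,0,-0.175],[0,0,0,-0.175],[0,0,0,-0.175],[0,0,0,-0.175],[0,0,0,-0.175]]]'

```text
time_s: 18.42
tcp_pos: [0.5895, 0.191, 0.2624]
ee_rot: [[-0.006, -1.0, -0.001], [-1.0, 0.006, -0.001], [0.001, 0.001, -1.0]]
wrist_force: [0.3, -0.1, -2.1]
gripper_width: 0.336
gripper_force: 30.0
```

Emit:
jog_arm --rows '[[[0,0,0,-0.175],[0,0,0,-0.175],[0,0,0,-0.175],[0,0,0,-0.175],[0,0,0,-0.175],[0,0,0,-0.175],[0,0,0,-0.175],[0,0,0,-0.175],[0,0,0,-0.175],[0,0,0,-0.175],[0,0,0,-0.175],[0,0,0,-0.175],[0,0,0,0]]]'

```text
time_s: 20.05
tcp_pos: [0.5896, 0.1911, 0.2623]
ee_rot: [[0.87, 0.493, -0.001], [0.493, -0.87, -0.001], [-0.001, 0.0, -1.0]]
wrist_force: [-0.4, 0.3, -1.7]
gripper_width: 0.337
gripper_force: 30.0
```

Run:
```python
from h import *
st(); to([.5907,.1911,.256])
```

```text
t 20.05 j [ 32.9  22.8  -2.8  -0.  -64.4  86.6] tcp [0.5896 0.1911 0.2623] yaw 29.53 z [-8.e-04 -5.e-04 -1.e+00] F [-0.37  0.32 -1.75] M [-0.13   0.092 -0.007] g 0.337 30.0
tool shift [0.0009 0.0005 0.0063]
```

Emit:
jog_arm --rows '[[[0.0006,0.0004,0.006,0],[0,0,0.004,0],[0,0,0.002,0],[0,0,0.002,0],[0,0,0,0],[0,0,0,0]]]'

```text
time_s: 20.8
tcp_pos: [0.591, 0.1913, 0.2485]
ee_rot: [[0.869, 0.494, 0.001], [0.494, -0.869, 0.0], [0.001, 0.0, -1.0]]
wrist_force: [0.5, -0.2, 2.4]
gripper_width: 0.339
gripper_force: 30.0
```

Emit:
jog_arm --rows '[[[0,0,0.0015,0],[0,0,0.0015,0],[0,0,0,0],[0,0,0,0]]]'

```text
time_s: 21.3
tcp_pos: [0.5911, 0.1914, 0.2472]
ee_rot: [[0.869, 0.495, 0.002], [0.495, -0.869, 0.001], [0.002, 0.001, -1.0]]
wrist_force: [-2.8, 1.8, 9.8]
gripper_width: 0.338
gripper_force: 30.0
```

Emit:
jog_arm --rows '[[[0,0,0.0013,0.0],[0,-0.0004,0.0013,0.05],[0,0,0.0002,0.12],[0,0,0.0001,0.17],[0,0,0.0001,0.17],[0,0,0,0.17],[0,0,0.0001,0.17],[0,0,0,0.17],[0,0,0.0001,0.17]]]'

```text
time_s: 22.42
tcp_pos: [0.5911, 0.1911, 0.2464]
ee_rot: [[0.78, -0.626, 0.004], [-0.626, -0.78, -0.001], [0.004, -0.002, -1.0]]
wrist_force: [-4.4, -1.4, 18.3]
gripper_width: 0.334
gripper_force: 30.0
```

Emit:
jog_arm --rows '[[[0,0,0.0001,0.17],[0,0,0,0.17],[0,0,0.0001,0.17],[0,0,0.0001,0.17],[0,0,0,0.17],[0,0,0.0001,0.17],[0,0,0,0.17],[0,0,0.0001,0.17]]]'

```text
time_s: 23.42
tcp_pos: [0.5908, 0.1911, 0.2459]
ee_rot: [[-0.449, -0.893, 0.003], [-0.893, 0.449, -0.001], [-0.001, -0.003, -1.0]]
wrist_force: [-5.0, -1.8, 18.3]
gripper_width: 0.342
gripper_force: 30.0
```

Run:
```python
from h import *
st()
```

```text
t 23.43 j [ 32.9  23.6  -4.2   0.2 -62.2 -59.7] tcp [0.5908 0.1911 0.2459] yaw -116.71 z [ 3.2e-03 -8.0e-04 -1.0e+00] F [-5.05 -1.84 18.29] M [-0.436  1.987  0.089] g 0.342 30.0
```

Emit:
jog_arm --rows '[[[0,0,0.0001,0.17],[0,0,0,0.17],[0,0,0.0001,0.17],[0,0,0.0001,0.17],[0,0,0,0.17],[0,0,0.0001,0.17],[0,0,0,0.17],[0,0,0.0001,0.17],[0,0,0,0.17]]]'

```text
time_s: 24.55
tcp_pos: [0.5906, 0.1912, 0.2454]
ee_rot: [[-0.911, 0.413, 0.003], [0.413, 0.911, -0.001], [-0.003, 0.001, -1.0]]
wrist_force: [-5.8, -1.4, 17.6]
gripper_width: 0.335
gripper_force: 30.0
```

Emit:
jog_arm --rows '[[[0,0,-0.004,0],[0,0,-0.004,0],[0,0,-0.006,0],[0,0,-0.01,0],[0,0,-0.02,0],[0,0,0,0]]]'

```text
time_s: 25.3
tcp_pos: [0.591, 0.192, 0.287]
ee_rot: [[-0.913, 0.409, 0.003], [0.409, 0.913, 0.002], [-0.002, 0.003, -1.0]]
wrist_force: [0.7, -0.7, -2.3]
gripper_width: 0.339
gripper_force: 30.0
```

Run:
```python
from h import *
s=st(); to([.5805,-.2030,.29])
im=capture("side")[:,:,::-1]; cv2.imwrite("pics/side6.png",im)
cv2.imwrite("pics/c6.png",crop(im,230,90,70,110,5))
```

```text
t 25.3 j [  32.9   21.8   -0.7    0.   -67.3 -147. ] tcp [0.591 0.192 0.287] yaw 155.88 z [ 0.0034  0.0019 -1.    ] F [ 0.73 -0.71 -2.3 ] M [-0.103 -0.002  0.019] g 0.339 30.0
tool shift [-0.1518 -0.3648 -0.0037]
```

View pics/c6.png

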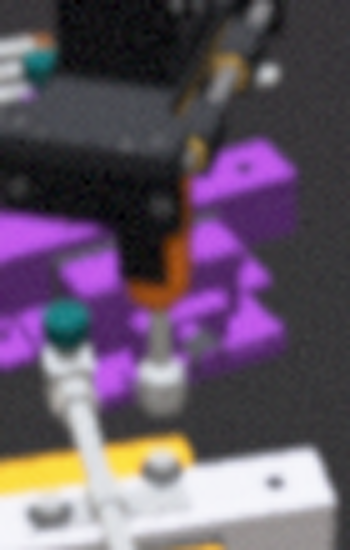

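The socket is off the screw (head at about (160,465) in the crop), and the head sits visibly lower. The driver is still firmly in the grip, so I'll take it back to the rack.

Emit:
jog_arm --rows '[[[0,0,0,-0.1605],[0,0,0,-0.1605],[0,0,0,-0.1605],[0,0,0,-0.1605],[0.0097,-0.0383,0,0],[0.0097,-0.0383,0,0],[0.0097,-0.0383,0,0],[0.0097,-0.0383,0,0],[0.0097,-0.0383,0,0],[0.0097,-0.0383,0,0],[0.0097,-0.0383,0,0],[0.0097,-0.0383,0,0],[0.0097,-0.0383,0,0],[0.0097,-0.0383,0,0],[0,0,0,0]]]'

```text
time_s: 27.22
tcp_pos: [0.5788, -0.2055, 0.2835]
ee_rot: [[-0.977, -0.215, -0.003], [-0.215, 0.977, 0.0], [0.002, 0.001, -1.0]]
wrist_force: [0.6, -0.1, -1.3]
gripper_width: 0.338
gripper_force: 30.0
```

Run:
```python
from h import *
s=st(); to([.5804,-.2032,.205])
im=capture("side")[:,:,::-1]; cv2.imwrite("pics/side7.png",im)
cv2.imwrite("pics/c7.png",crop(im,240,250,100,110,5))
print(proj("side",[.5804,-.2032,.045]))
```

```text
t 27.23 j [ -4.5  21.4  -1.8  -0.  -66.9 -73.1] tcp [ 0.5788 -0.2055  0.2835] yaw -167.57 z [-2.5e-03  5.0e-04 -1.0e+00] F [ 0.58 -0.06 -1.28] M [ 0.036 -0.028  0.027] g 0.338 30.0
tool shift [-0.0022  0.0018  0.0785]
[287.7965919  341.83349066]
```

View pics/c7.png

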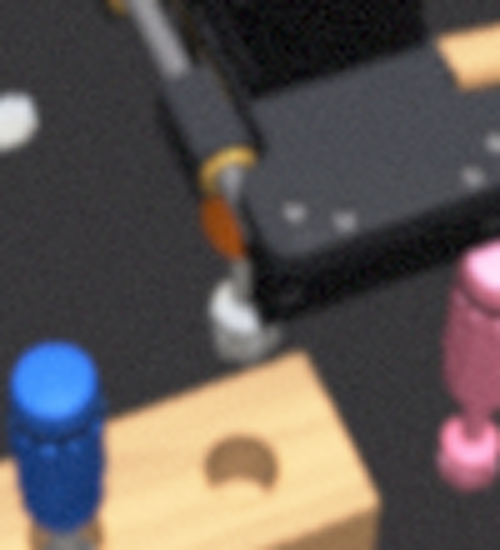

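The empty hole is at about (242,467) in the crop, which matches the prediction. Red, blue and pink haven't moved. I'll correct the offset and descend.

Emit:
jog_arm --rows '[[[-0.0022,0.0018,0.02,0],[0,0,0.025,0],[0,0,0.02,0],[0,0,0.012,0],[0,0,0,0],[0,0,0,0]]]'

```text
time_s: 28.02
tcp_pos: [0.582, -0.201, 0.2088]
ee_rot: [[-0.976, -0.22, 0.002], [-0.22, 0.976, -0.0], [-0.002, -0.001, -1.0]]
wrist_force: [-0.8, 0.1, -1.7]
gripper_width: 0.338
gripper_force: 30.0
```

Run:
```python
from h import *
s=st(); to([.5804,-.2032,.160])
im=capture("side")[:,:,::-1]; cv2.imwrite("pics/c8.png",crop(im,260,300,60,60,8))
```

```text
t 28.02 j [ -4.   25.   -7.6   0.  -57.3 -73.3] tcp [ 0.582  -0.201   0.2088] yaw -167.31 z [ 1.7e-03 -4.0e-04 -1.0e+00] F [-0.85  0.13 -1.66] M [-0.03  -0.017  0.033] g 0.338 30.0
tool shift [ 0.0022 -0.0018  0.0488]
```

View pics/c8.png

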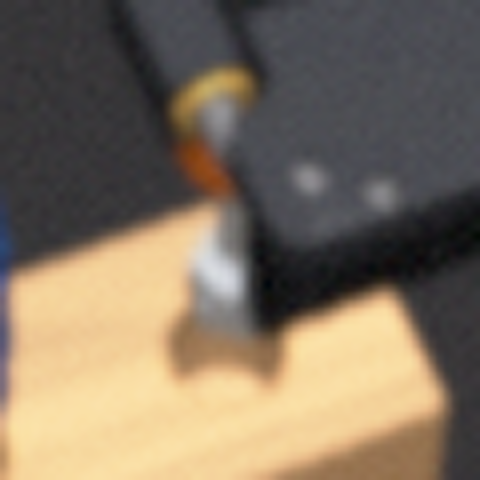

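The socket is just above the hole. The earlier offset was only settling lag, so I'll undo that correction.

Emit:
jog_arm --rows '[[[0.0022,-0.0018,0,0],[0,0,0,0],[0,0,0,0],[0,0,0,0]]]'

```text
time_s: 28.58
tcp_pos: [0.5797, -0.2034, 0.2079]
ee_rot: [[-0.976, -0.219, 0.0], [-0.219, 0.976, -0.0], [-0.0, -0.0, -1.0]]
wrist_force: [0.1, -0.5, -2.7]
gripper_width: 0.341
gripper_force: 30.0
```

Emit:
jog_arm --rows '[[[0,0,0.006,0],[0,0,0.006,0],[0,0,0.006,0],[0,0,0.004,0],[0,0,0,0],[0,0,0,0]]]'

```text
time_s: 29.32
tcp_pos: [0.5799, -0.2034, 0.186]
ee_rot: [[-0.976, -0.219, 0.0], [-0.219, 0.976, -0.0], [-0.0, -0.0, -1.0]]
wrist_force: [-0.1, 1.0, -2.1]
gripper_width: 0.338
gripper_force: 30.0
```

In the hole freely; I'll lower it to the floor.

Emit:
jog_arm --rows '[[[0,0,0.008,0],[0,0,0.007,0],[0,0,0.006,0],[0,0,0.004,0],[0,0,0.002,0],[0,0,0,0],[0,0,0,0]]]'

```text
time_s: 30.2
tcp_pos: [0.5798, -0.2034, 0.1591]
ee_rot: [[-0.976, -0.219, 0.0], [-0.219, 0.976, -0.0], [-0.0, -0.0, -1.0]]
wrist_force: [-0.1, 0.1, -1.4]
gripper_width: 0.336
gripper_force: 30.0
```

Emit:
jog_arm --rows '[[[0,0,0.001,0],[0,0,0.0005,0],[0,0,0,0],[0,0,0,0]]]'

```text
time_s: 30.7
tcp_pos: [0.5797, -0.2034, 0.1574]
ee_rot: [[-0.976, -0.219, 0.0], [-0.219, 0.976, -0.0], [-0.0, -0.0, -1.0]]
wrist_force: [-0.2, -0.5, -2.3]
gripper_width: 0.337
gripper_force: 30.0
```

Emit:
jog_arm --rows '[[[0,0,0.0008,0],[0,0,0.0005,0],[0,0,0,0],[0,0,0,0]]]'

```text
time_s: 31.2
tcp_pos: [0.5798, -0.2034, 0.1567]
ee_rot: [[-0.976, -0.219, 0.001], [-0.219, 0.976, -0.0], [-0.001, -0.0, -1.0]]
wrist_force: [-0.7, 1.5, 3.8]
gripper_width: 0.336
gripper_force: 30.0
```

On the floor, at the same height it was picked up from. I'll release and rise.

Emit:
jog_arm --rows '[[[0,0,0,0],[0,0,0,0],[0,0,0,0],[0,0,0,0],[0,0,0,0],[0,0,0,0],[0,0,0,0]]]' --claw 1.0

```text
time_s: 32.08
tcp_pos: [0.5797, -0.2034, 0.156]
ee_rot: [[-0.976, -0.219, 0.0], [-0.219, 0.976, 0.0], [-0.0, 0.0, -1.0]]
wrist_force: [0.2, -0.3, -0.3]
gripper_width: 0.982
gripper_force: 0.0
```

Emit:
jog_arm --rows '[[[0,0,-0.01,0],[0,0,-0.02,0],[0,0,-0.03,0],[0,0,-0.04,0],[0,0,-0.04,0],[0,0,0,0],[-0.04,0.04,0,0],[-0.04,0.04,0,0],[-0.04,0.04,0,0],[-0.04,0.04,0,0],[0,0,0,0],[0,0,0,0]]]'

```text
time_s: 33.58
tcp_pos: [0.7004, -0.0122, 0.2953]
ee_rot: [[-0.976, -0.219, -0.002], [-0.219, 0.976, -0.0], [0.002, 0.0, -1.0]]
wrist_force: [0.8, -0.4, -0.4]
gripper_width: 0.998
gripper_force: 0.0
```

Run:
```python
from h import *
st()
im=capture("side")[:,:,::-1];t=capture("top")[:,:,::-1]
cv2.imwrite("pics/c9.png",np.hstack([crop(im,180,170,200,225,2),crop(t,280,140,200,225,2)]))
```

```text
t 33.58 j [ 12.2  29.5  12.9  -0.  -73.5 -89.5] tcp [ 0.7004 -0.0122  0.2953] yaw -167.32 z [-1.7e-03 -4.0e-04 -1.0e+00] F [ 0.82 -0.38 -0.37] M [-0.037  0.045 -0.05 ] g 0.998 0.0
```

View pics/c9.png

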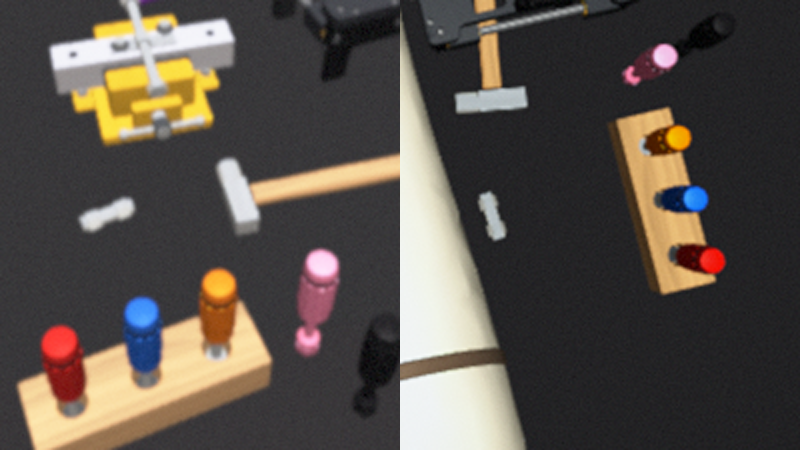

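All three drivers stand upright in the rack, and the hammer and union are where they were. The screw turned about 1.3 turns by both angle and sink depth. Handing in.

```bash
python3 -c "
from station import *
print(finish_job())"
```

```text
the job is handed in; nothing more can be done
None
```

I drove the second screw in by an estimated 1.3 turns (from turn angle and sink depth; the thread angle isn't readable directly), stood the amber driver back upright in its rack hole, and handed the job in at about 34 s.

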